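# Dispense one wooden disc onto the signing pad

## Task

Set out the next keepsake disc for the guest to sign: press the plunger of the disc dispenser all the way down once and let it spring back, so that a single wooden disc slides out at the foot of the tower. Then push that disc across the tablecloth with the fingers until it lies wholly on the round felt signing pad, and leave it lying flat there. Do not pick the disc up, keep the other discs in the tower, and leave everything else on the table where it is.

Things in the scene. Friction and masses are not known exactly. Their poses are not given: they have to be found in the camera images.
- dispenser: Disc dispenser, fixed. Front: aluminium tower 68 x 68 mm, 46 mm high, walls 4 mm, open at top and bottom, round a stack of three discs standing on the cloth. Behind it (+x) a grey housing 68 mm wide, x 34 to 128 mm, 46 mm high, bearing the plunger. Origin: on the table under the tower's middle. Discs leave along its -x through a gap at the tower's foot. -x faces the robot, turned up to 0.3 rad.
- plunger_top (a point): Centre of the plunger's flat top: a black mushroom knob, 38 mm across, 12 mm thick, on a steel stem, 78 mm behind the tower's middle; its top is 92 mm above the table when up and 64 mm when fully pressed. The point moves with the plunger.
- plunger (a joint): Plunger travel in m, straight down: 0 up, 0.028 fully down at its stop; sprung, returns by itself; 3 N to start, 6 to 10 N at the bottom. It drives a 9 mm high tongue that pushes the lowest disc out until its centre is 79 mm (some 10 mm more if it skids) in front of the tower's middle. On return the stack drops one disc: each full press ejects one more.
- disc0: The lowest disc of the stack, which the press ejects: plain pale wood, 56 mm across, 14 mm thick, 22 g. Origin: centre of its underside.
- disc1: Second disc from the bottom, same size; stays in the tower (drops 14 mm after the press). Origin: centre of its underside.
- disc2: Top disc, same size, visible through the tower's open top; stays in the tower. Origin: centre of its underside.
- pad: Round grey felt signing pad lying fixed on the dark tablecloth to the left or right of the space before the dispenser: 130 mm across, under 1 mm thick, so that a disc slides onto it with no step. Origin: its centre.
- phone: Black phone lying flat, 150 x 74 x 10 mm (long along its x), on the other side from the pad. Bystander. Origin: centre of its underside.
- marker_cup: Dark round metal cup, 76 mm across and 100 mm high, with four markers standing up to 142 mm high, on the far left. Bystander. Origin: centre of its underside.
- marker_a: White felt marker with a red cap lying on the cloth near the robot on the left, 130 mm long (along its x), 15 mm thick. Bystander. Origin: centre of its underside.
- marker_b: White felt marker with a black cap lying near the robot on the right, 130 mm long (along its x), 15 mm thick. Bystander. Origin: centre of its underside.
- tape_roll: Cardboard-brown tape roll lying flat, 90 mm across, 48 mm high, far right. Bystander. Origin: centre of its underside.
- signed_disc: A disc already signed (black scribble on top), same size as those in the tower, lying on the far right of the table. Bystander, not to be used. Origin: centre of its underside.

How it is judged:
By the outcome, as a careful person would: the job done as asked, in the order asked, and still so for the second after the job is handed in, with the robot touching nothing.
It also fails if it takes over 64 s, if anything falls off the work surface, if the arm or the gripper's body presses on something with over 40 N, if the wrist force passes 120 N, or if a joint passes its speed limit or range.

## Robot

A 6-joint arm with a two-finger parallel gripper is mounted at the origin on the work surface. World frame = base frame: x ahead of the robot, y to its left, z up, the work surface at z = 0. Lengths are in m, angles in rad, forces in N, time in s.
With the tool pointing down it reaches from about 0.375 to 0.9 m from the base axis. Payload 3.1 kg.
Tool frame: the origin (TCP) lies between the finger pads; the fingertips stand robot.tip_extent ahead of it and the grasp point (between the pads) lies 3 mm ahead of it (robot.tip_extent is the distance from the TCP to the fingertips, in m); z points along the fingers, x is the direction in which the jaws open and shut, and the axes are right-handed (so a half turn about z gives the same grasp; the last joint's range is limited). The gripper opens to 87 mm and grips with 3 to 60 N. Pads are 19 mm wide; open, the fingers measure 117 mm over their backs; the gripper's body (75 mm by 190 mm) begins 51 mm behind the grasp point.
Start: joints at [-1.296, 0.527, 1.433, -0, 1.181, -0.178], TCP at [0.274, -0.562, 0.245] pointing down, gripper open.
Joint ranges: [-3.08, 3.08], [-0.75, 2.2], [0.22, 2.44], [-1.43, 4.57], [0, 2.65], [-2.85, 2.85]. Speed limits (rad/s): [2.79, 2.79, 3.14, 3.14, 3.14, 3.14].

## Interface

Orientations are given as a unit quaternion [x, y, z, w].
In Python, from rig import robot, cams gives the robot as it stands.
- The arm moves only by the tool carry_out, never from a script. Its argument "steps" is a list of rows, each a list of 3 entries, a list of its own where there are three numbers: the shift along the world's x, y, z in cm, then the turn about the world's z in degrees, then the closure, from 0 (fully open) to 1 (shut). In form: [[[dx, dy, dz], spin, fingers], ...]. A call has 1 to 10 rows; each row shifts and turns the pose as measured when the row begins; what a row does not reach is not made up. A row lasts 1/10 s, in which the tool goes at most 50 mm and 8.59 degrees, less where a joint would pass 70% of its speed; a pose out of reach is approached as far as the arm can. A call with a gripper value outside its range is refused whole. The fingers move at their own pace and stop on an object; "squeeze" is the grip in N (left out, the last holds). Time passes only in rows, so rows that do not move let the fingers close. It gives the time, the measured TCP pose, the force and the opening at its end, in the units of the state.
- robot.get_obs(): the state, without advancing time (a new reading comes with each control period).
- cams.camera(name): name is "scene" or "side" or "wrist"; returns a dict with "pixels" (384x512x3 uint8, red, green, blue), "fx", "fy", "cx", "cy" (pixels), "eye" and "rotation" of the camera in the world. Camera axes: x right, y up, looking along -z (the intrinsics and any distortion apply to the point x, -y, -z); pixel columns grow to the right and rows downward; lengths in m; the calibration is good to about 2 mm. A picture is of the moment at which its call begins. There is no depth.
- robot.hand_in(): hands the job in, once; it reports no verdict.
The state is a dict: "time": time; "q": joint angles; "joint_velocities": joint speeds; "joint_torque": joint torques, N m; "position": TCP position; "tool_rot": TCP orientation; "ft_force": force on the tool from outside, world axes, zero at the start; "moment": the same for the moment, N m; "grip_width": finger opening in m.
Only numpy, scipy, OpenCV 4.12 (cv2) and the standard library are available. Lean on these libraries where they do the work, as an engineer would, in place of code of your own. Each camera call takes 0.05 s, during which the arm holds its last target. There are 200 camera calls.

## Working session

There is one attempt and no reset: what is moved stays moved. The work goes in short steps, Python scripts to look and compute and a tool call to move; the robot and the scene stay as the last step left them, time stands still between calls to the robot, and variables do not carry over. Pictures are saved under pics/ and viewed, about 8 in all and at most 12, crops included, and the job is handed in when it is done.

Besides the shell and the picture viewer there is one more tool, called as name(argument=value, ...) on one line, values as JSON. carry_out: Moves the arm, as the interface text tells. Its arguments: {"type":"object","properties":{"steps":{"type":"array"},"squeeze":{"type":"number"}},"required":["steps"]}

```bash
mkdir -p pics
cat > h.py <<'E'
import numpy as np, cv2
from rig import robot, cams
def shot(n,f):
    c=cams.camera(n); cv2.imwrite('pics/'+f,cv2.cvtColor(c['pixels'],cv2.COLOR_RGB2BGR))
    np.savez('pics/'+f[:-4],**{k:np.array(v) for k,v in c.items() if k!='pixels' and v is not None and not isinstance(v,(dict,str))}); return c
def ray(c,u,v,z):
    d=np.array([(u-c['cx'])/c['fx'],-(v-c['cy'])/c['fy'],-1.]); d=np.array(c['rotation'])@d; e=np.array(c['eye'])
    return e+d*(z-e[2])/d[2]
E
python3 - <<'E'
from h import *
for n in('scene','side'):
    c=shot(n,n+'0.png'); print({k:v for k,v in c.items() if k!='pixels'})
o=robot.get_obs(); print(o, robot.tip_extent)
a=cv2.imread('pics/scene0.png');cv2.imwrite('pics/s0.png',cv2.resize(a,(800,600),interpolation=cv2.INTER_CUBIC))
E
```

```text
{'fx': 392.96083815777047, 'fy': 392.96083815777047, 'cx': 262.11271061023405, 'cy': 192.6282193028694, 'eye': array([ 1.08791005, -0.26314996,  0.662922  ]), 'rotation': array([0.31705159, 0.21457856, 0.51851287, 0.76457749])}
{'fx': 430.255156175481, 'fy': 430.255156175481, 'cx': 257.8080807863002, 'cy': 185.8763820130323, 'eye': array([ 0.45955119, -0.73769362,  0.82618757]), 'rotation': array([ 0.35839335, -0.01783742, -0.03790452,  0.9326303 ])}
{'time': 0.1, 'q': array([-1.29552036e+00,  5.28354110e-01,  1.43381098e+00,  3.96297469e-06,
        1.18140206e+00, -1.78504326e-01]), 'joint_velocities': array([ 0.00021744, -0.00443407, -0.00049382,  0.00041786, -0.0015536 ,
        0.00050547]), 'joint_torque': array([-3.46645311e-04, -4.40985703e+01, -1.77150965e+01,  6.34743716e-02,
        5.34073915e-02, -4.20159608e-05]), 'position': array([ 0.27382819, -0.56111315,  0.24366947]), 'tool_rot': array([ 8.48045874e-01, -5.29921900e-01, -7.29806096e-04, -6.64865510e-04]), 'ft_force': array([-0.45886554, -0.62161337, -0.01394293]), 'moment': array([-0.03278382, -0.04635444,  0.01573807]), 'grip_width': 0.08677518303117963} 0.022
```

View pics/s0.png

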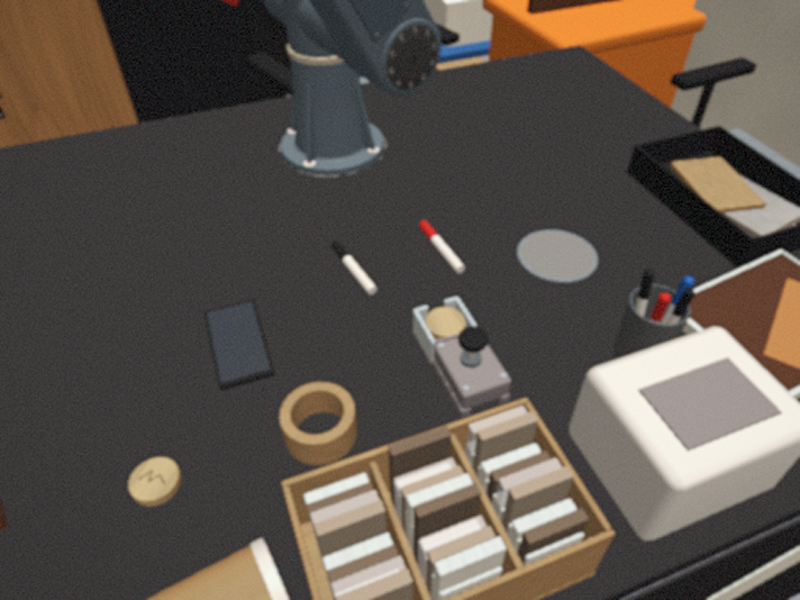

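View pics/side0.png

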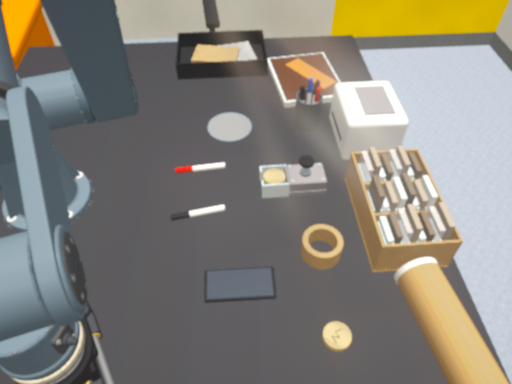

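Scene view: pad at about (557,255), tower (446,325), knob (473,338), in the enlarged picture. Side view: pad (230,127), tower (275,180), knob (306,161). I'll enlarge the dispenser and pad in both views.

```bash
sed -i "s/^    d=np.array/    from scipy.spatial.transform import Rotation as R\n    d=np.array/; s/np.array(c\['rotation'\])@d/R.from_quat(c['rotation']).apply(d)/" h.py
python3 - <<'E'
from h import *
a=cv2.imread('pics/scene0.png')[180:270,255:335];b=cv2.imread('pics/side0.png')[145:210,250:335]
f=lambda x:cv2.resize(x,None,fx=6,fy=6,interpolation=cv2.INTER_CUBIC)
print(a.shape,b.shape)
cv2.imwrite('pics/c0.png',cv2.resize(a,(400,450),interpolation=cv2.INTER_CUBIC)) 
A=cv2.resize(a,None,fx=5,fy=5,interpolation=cv2.INTER_CUBIC);B=cv2.resize(b,None,fx=4.7,fy=4.7,interpolation=cv2.INTER_CUBIC)
C=np.zeros((450,800,3),np.uint8);C[:,:400]=A;C[:B.shape[0],400:400+B.shape[1]]=B[:,:400];cv2.imwrite('pics/c0.png',C)
for n,w in(('scene0',(310,140,390,190)),('side0',(200,105,260,150))):
    im=cv2.imread(f'pics/{n}.png').astype(int); c=dict(np.load(f'pics/{n}.npz'))
    x0,y0,x1,y1=w; m=(im[y0:y1,x0:x1].min(2)>75).astype(np.uint8)
    n_,l,s,ce=cv2.connectedComponentsWithStats(m); k=1+np.argmax(s[1:,4])
    u,v=ce[k]+[x0,y0]; print(n,s[k],u,v,ray(c,u,v,0))
    pts=cv2.findContours((l==k).astype(np.uint8),cv2.RETR_EXTERNAL,cv2.CHAIN_APPROX_NONE)[0][0][:,0]+[x0,y0]
    P=np.array([ray(c,*p,0)[:2] for p in pts]); print(cv2.minEnclosingCircle(P.astype(np.float32)))
E
```

```text
(90, 80, 3) (65, 85, 3)
scene0 [  20    6   54   36 1470] 356.3326530612245 163.31020408163266 [0.46227287 0.24830605 0.        ]
((0.45933806896209717, 0.24956367909908295), 0.06999988108873367)
side0 [   0    0   60   45 2700] 229.5 127.0 [0.46310785 0.24418932 0.        ]
((0.45984920859336853, 0.2505451738834381), 0.13517217338085175)
```

View pics/c0.png

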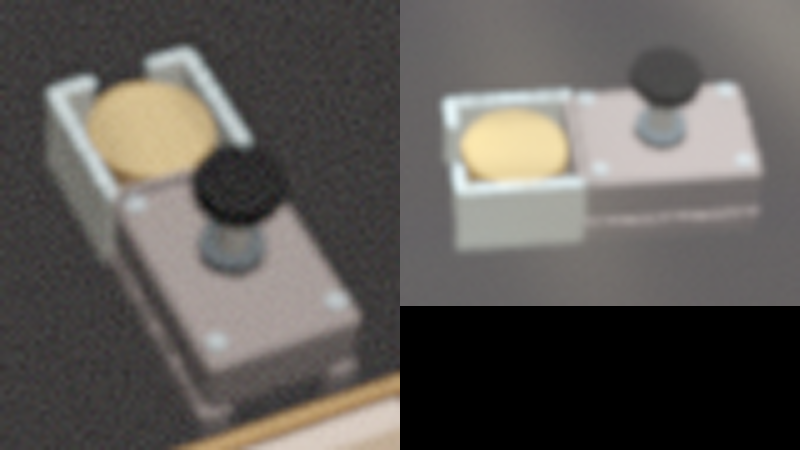

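Crop: tower front corners (47,90),(190,48), housing rear corners (360,315),(210,372), knob top ≈(242,178) on the left (scene). On the right (side): front corners (445,97),(455,187), rear (742,87),(762,177), knob top ≈(666,72).

Run:
```python
from h import *
S=dict(np.load('pics/scene0.npz'));D=dict(np.load('pics/side0.npz'))
fs=lambda x,y,z:ray(S,255+(x+.5)/5-.5,180+(y+.5)/5-.5,z)[:2]
fd=lambda x,y,z:ray(D,250+(x-400+.5)/4.7-.5,145+(y+.5)/4.7-.5,z)[:2]
for f,cs,k in((fs,[(190,48),(47,90),(210,372),(360,315)],(242,178)),(fd,[(445,97),(455,187),(762,177),(742,87)],(666,72))):
    P=np.array([f(*c,.046) for c in cs]);fl=(P[0]+P[1])/2;r=(P[2]+P[3])/2;d=r-fl
    print(P.round(3).tolist(),fl,r,np.linalg.norm(d),np.degrees(np.arctan2(d[1],d[0])),'knob',f(*k,.092), 'tower',fl+d/np.linalg.norm(d)*.034,'kn',fl+d/np.linalg.norm(d)*.112)
```

```text
[[0.53, 0.033], [0.53, -0.036], [0.694, -0.034], [0.691, 0.032]] [ 0.53009162 -0.00141166] [ 0.69247773 -0.00106833] 0.16238647008011947 0.12113926706106067 knob [ 6.44368744e-01 -4.25963165e-04] tower [ 0.56409154 -0.00133978] kn [ 0.64209137 -0.00117486]
[[0.532, 0.034], [0.532, -0.032], [0.693, -0.038], [0.695, 0.029]] [0.53224978 0.00065043] [ 0.69403444 -0.00454952] 0.16186820330451537 -1.8409201408738423 knob [ 0.6438004  -0.00244062] tower [ 5.66232232e-01 -4.41810090e-04] kn [ 0.64419197 -0.00294753]
```

Run:
```python
from h import *
S=dict(np.load('pics/scene0.npz'));D=dict(np.load('pics/side0.npz'))
for n,p,z in(('redcap',(176,170),.0),('redtip',(226,165),.0),('blackcap',(172,216),0),('blacktip',(225,209),0),('cupbase',(311,103),0.0),('box',(350,157),0.0),('boxtopleft',(333,85),.1),('boxtopbot',(346,125),.1),('tray',(352,190),0.04)):
    print(n,ray(D,*p,z)[:2].round(3))
```

```text
redcap [0.314 0.079]
redtip [0.447 0.087]
blackcap [ 0.311 -0.077]
blacktip [ 0.44  -0.066]
cupbase [0.722 0.34 ]
box [0.789 0.092]
boxtopleft [0.768 0.289]
boxtopbot [0.766 0.11 ]
tray [ 0.752 -0.063]
```

carry_out(steps=[[[2.5,4,0],8,1],[[2.5,4,0],8,1],[[2.5,4,0],8,1],[[2.5,4,0],8,1],[[2.5,4,0],8,1],[[2.5,4,0],8,1],[[2.5,4,0],8,1],[[2.5,4,0],8,1],[[2.5,4,0],0,1],[[2.5,4,0],0,1]], squeeze=10)

```text
time: 1.1
position: [0.5254, -0.1512, 0.2397]
tool_rot: [1.0, 0.017, -0.002, -0.001]
ft_force: [0.3, -0.8, -0.1]
grip_width: 0.0149
```

carry_out(steps=[[[3,4,0],-2,1],[[3,4,-2],0,1],[[3,4,-2.5],0,1],[[2.8,3,-2.5],0,1],[[0,0,-2],0,1],[[0,0,0],0,1],[[0,0,0],0,1]])

```text
time: 1.8
position: [0.6404, 0.0017, 0.1505]
tool_rot: [1.0, 0.004, -0.001, -0.001]
ft_force: [-0.5, -0.3, -0.0]
grip_width: 0.0003
```

carry_out(steps=[[[0.3,-0.3,-1.5],0,1],[[0,0,-1.5],0,1],[[0,0,0],0,1],[[0,0,-0.5],0,1],[[0,0,-0.5],0,1],[[0,0,-0.5],0,1],[[0,0,-0.5],0,1]])

```text
time: 2.5
position: [0.644, -0.0051, 0.1031]
tool_rot: [1.0, 0.001, 0.001, -0.001]
ft_force: [-2.1, 1.5, 7.5]
grip_width: 0.0006
```

carry_out(steps=[[[0,0,-0.5],0,1],[[0,0,-0.5],0,1],[[0,0,-0.5],0,1],[[0,0,-0.3],0,1],[[0,0,-0.2],0,1],[[0,0,-0.2],0,1]])

```text
time: 3.1
position: [0.644, -0.005, 0.088]
tool_rot: [1.0, 0.001, 0.003, -0.001]
ft_force: [-2.0, -0.0, 7.2]
grip_width: 0.0003
```

carry_out(steps=[[[0,0,-0.3],0,1],[[0,0,-0.3],0,1],[[0,0,-0.3],0,1],[[0,0,-0.3],0,1]])

```text
time: 3.5
position: [0.644, -0.005, 0.0864]
tool_rot: [1.0, 0.001, 0.004, -0.0]
ft_force: [-4.5, 1.2, 14.6]
grip_width: 0.0006
```

carry_out(steps=[[[0,0,-0.4],0,1],[[0,0,-0.4],0,1]])

```text
time: 3.7
position: [0.644, -0.0051, 0.0863]
tool_rot: [1.0, 0.002, 0.005, 0.0]
ft_force: [-6.9, 0.3, 21.5]
grip_width: 0.0006
```

At its stop (the force rises, no further travel). Release upward, and look.

carry_out(steps=[[[0,0,1],0,1],[[0,0,1],0,1],[[0,0,1.5],0,1],[[0,0,3],0,1],[[0,0,3],0,1],[[0,-3,3],0,1],[[-2,-4,0],0,1],[[-2,-4,0],0,1],[[-2,-3,0],0,1],[[-2,0,0],0,1]])

```text
time: 4.7
position: [0.5674, -0.1503, 0.2243]
tool_rot: [1.0, 0.004, 0.013, 0.004]
ft_force: [0.3, -0.3, 0.9]
grip_width: 0.0005
```

Run:
```python
from h import *
c=shot('scene','scene1.png');d=shot('side','side1.png')
a=cv2.imread('pics/scene1.png')[130:270,230:390];b=cv2.imread('pics/side1.png')[100:240,160:340]
C=np.zeros((600,800,3),np.uint8)
C[:350,:400]=cv2.resize(a,(400,350),interpolation=cv2.INTER_CUBIC);C[:311,400:]=cv2.resize(b,(400,311),interpolation=cv2.INTER_CUBIC)
cv2.imwrite('pics/c1.png',C[:350])
```

```text
(no output)
```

View pics/c1.png

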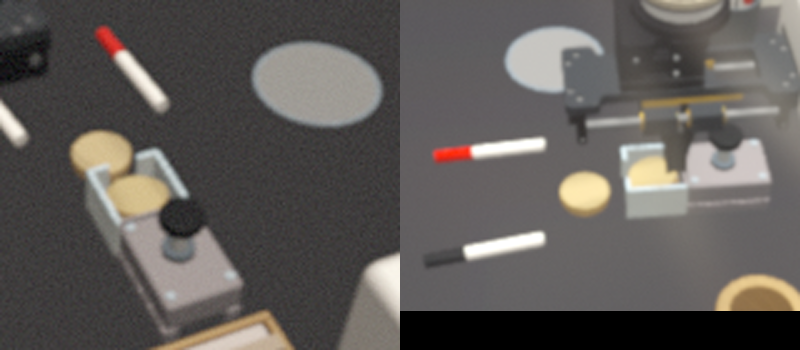

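The disc is out. Left (scene): disc top ≈(101,153), red marker's end (164,107), pad (317,84), black marker's end (22,143). Right (side): disc top (585,189), red end (546,144), black end (545,239). The plunger is back up and the stack has dropped by one.

Run:
```python
from h import *
S=dict(np.load('pics/scene1.npz'));D=dict(np.load('pics/side1.npz'))
fs=lambda x,y,z:ray(S,230+(x+.5)/2.5-.5,130+(y+.5)/2.5-.5,z)[:2].round(4)
k=400/180;fd=lambda x,y,z:ray(D,160+(x-400+.5)/k-.5,100+(y+.5)/k-.5,z)[:2].round(4)
print('disc',fs(101,153,.014),fd(585,189,.014));print('red',fs(166,107,.008),fd(546,144,.008));print('blk',fs(24,144,.008),fd(545,239,.008));print('pad',fs(317,84,0))
```

```text
disc [ 0.4864 -0.0028] [ 0.4883 -0.0012]
red [0.4447 0.0846] [0.4461 0.081 ]
blk [ 0.4424 -0.0641] [ 0.4401 -0.0666]
pad [0.4624 0.2487]
```

carry_out(steps=[[[-4,2.5,-2],0,0.655],[[-4,3,-3],0,0.655],[[0,2.5,-4],0,0.655],[[0,0,-3],0,0.655],[[0,0,-2],0,0.655],[[0,0,0],0,0.655],[[0,0,0],0,0.655]])

```text
time: 5.5
position: [0.4927, -0.0657, 0.0858]
tool_rot: [1.0, 0.005, 0.02, 0.006]
ft_force: [1.0, -0.1, -0.0]
grip_width: 0.0295
```

carry_out(steps=[[[-0.5,0.3,-2],0,0.655],[[-0.3,0,-2],0,0.655],[[0,0,-1.2],0,0.655],[[0,0,0],0,0.655],[[0,0,0],0,0.655]])

```text
time: 6.0
position: [0.4932, -0.0649, 0.0379]
tool_rot: [1.0, 0.006, 0.028, 0.008]
ft_force: [1.1, -0.1, 0.1]
grip_width: 0.0302
```

Run:
```python
from h import *
d=shot('side','side2.png');a=shot('wrist','w2.png')
b=cv2.imread('pics/side2.png')[100:240,160:340]
C=np.zeros((300,800,3),np.uint8);C[:,:400]=cv2.resize(b,(400,311))[:300];C[:,400:]=cv2.resize(cv2.imread('pics/w2.png'),(400,300));cv2.imwrite('pics/c2.png',C)
```

```text
(no output)
```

View pics/c2.png

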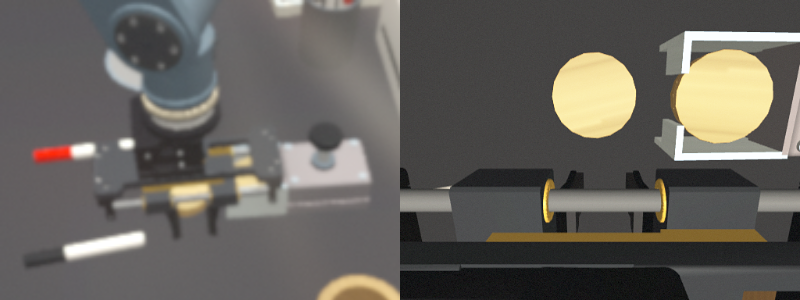

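The fingers straddle about +6 mm in x behind the disc; wrist view: disc at (594,95), fingers centred at ≈605. Adjust and lower.

carry_out(steps=[[[-0.8,0.2,-0.6],0,0.655],[[-0.4,0.2,-0.4],0,0.655],[[0,0,0],0,0.655]])

```text
time: 6.4
position: [0.483, -0.0615, 0.0302]
tool_rot: [0.999, 0.006, 0.031, 0.01]
ft_force: [-0.1, 0.0, -0.4]
grip_width: 0.0298
```

carry_out(steps=[[[0.2,1,0],0,0.655],[[0.1,1,0],0,0.655],[[0.1,1,0],0,0.655],[[0.1,1,0],0,0.655],[[0.1,1,0],0,0.655],[[0.1,1,0],0,0.655]])

```text
time: 7.0
position: [0.4923, 0.0027, 0.0313]
tool_rot: [0.999, 0.005, 0.033, 0.01]
ft_force: [-0.3, -0.6, -0.8]
grip_width: 0.0301
```

Run:
```python
from h import *
shot('scene','scene3.png');a=shot('wrist','w3.png')
b=cv2.imread('pics/scene3.png')[130:270,230:390]
C=np.zeros((350,800,3),np.uint8);C[:,:400]=cv2.resize(b,(400,350));C[:300,400:]=cv2.resize(cv2.imread('pics/w3.png'),(400,300));cv2.imwrite('pics/c3.png',C)
```

```text
(no output)
```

View pics/c3.png

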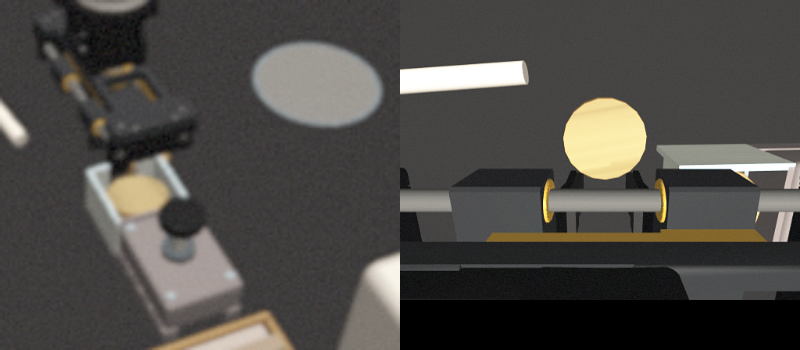

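carry_out(steps=[[[0,1,0],0,0.655],[[0,1,-0.1],0,0.655],[[0,1,0],0,0.655],[[0,1,-0.1],0,0.655],[[0,1,0],0,0.655],[[0,1,-0.1],0,0.655],[[0,1,0],0,0.655],[[0,1,-0.1],0,0.655],[[0,1,0],0,0.655],[[-0.2,1,0],0,0.655]])

```text
time: 8.1
position: [0.4904, 0.1108, 0.0269]
tool_rot: [0.999, 0.005, 0.033, 0.01]
ft_force: [-0.1, -0.1, -0.0]
grip_width: 0.0302
```

carry_out(steps=[[[-0.3,1,0.2],0,0.655],[[-0.3,1,0],0,0.655],[[-0.3,1,0],0,0.655],[[-0.3,1,0],0,0.655],[[-0.3,1,0],0,0.655],[[-0.3,1,0],0,0.655],[[-0.3,1,0],0,0.655],[[-0.3,0.8,0],0,0.655],[[-0.2,0.6,0],0,0.655]])

```text
time: 9.0
position: [0.4609, 0.203, 0.029]
tool_rot: [0.999, 0.006, 0.032, 0.01]
ft_force: [0.2, -0.7, 0.0]
grip_width: 0.03
```

Run:
```python
from h import *
shot('scene','scene4.png');a=shot('wrist','w4.png')
b=cv2.imread('pics/scene4.png')[130:270,250:410]
C=np.zeros((350,800,3),np.uint8);C[:,:400]=cv2.resize(b,(400,350));C[:300,400:]=cv2.resize(cv2.imread('pics/w4.png'),(400,300));cv2.imwrite('pics/c4.png',C)
```

```text
(no output)
```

View pics/c4.png

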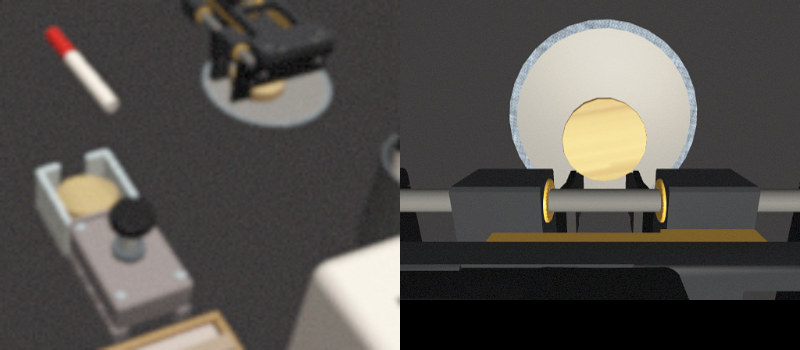

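The disc is well cradled; in the wrist view it sits at (605,139) and the pad centre is at ≈(604,112), so about 16 mm to go.

carry_out(steps=[[[0,0.6,0],0,0.655],[[0,0.5,0],0,0.655],[[0,0.3,0],0,0.655],[[0,0,0],0,0.655],[[0,-1.5,0],0,0.655],[[0,-2.5,0],0,0.655],[[0,-3,1],0,0.655],[[0,-3,4],0,0.655],[[0,-3,5],0,0.655],[[0,-3,5],0,0.655]])

```text
time: 10.1
position: [0.4586, 0.0635, 0.1636]
tool_rot: [1.0, 0.009, 0.027, 0.01]
ft_force: [1.8, 0.0, 0.6]
grip_width: 0.0301
```

carry_out(steps=[[[0,-4,3],0,0.655],[[0,-4,0],0,0.655],[[0,-4,0],0,0.655],[[0,-4,0],0,0.655],[[0,-4,0],0,0.655],[[0,-4,0],0,0.655],[[0,0,0],0,0.655]])

```text
time: 10.8
position: [0.4618, -0.1907, 0.2028]
tool_rot: [0.999, 0.006, 0.037, 0.014]
ft_force: [0.1, 0.6, -0.5]
grip_width: 0.03
```

Run:
```python
from h import *
shot('scene','scene5.png');a=shot('side','side5.png')
b=cv2.imread('pics/scene5.png')[120:260,240:400]
C=np.zeros((350,800,3),np.uint8);C[:,:400]=cv2.resize(b,(400,350));C[:311,400:]=cv2.resize(cv2.imread('pics/side5.png')[90:230,160:340],(400,311));cv2.imwrite('pics/c5.png',C)
```

```text
(no output)
```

View pics/c5.png

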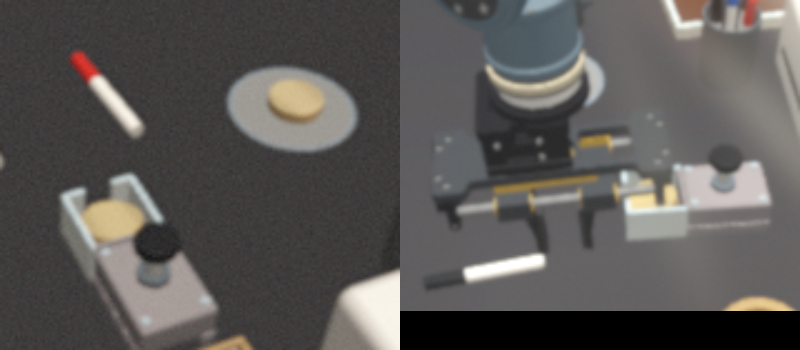

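The disc lies flat at (296,102), near the pad centre (292,109) and wholly inside it. The markers have not moved, the plunger is up, and the robot is clear at 0.2 m.

```bash
python3 -c "
from rig import robot
print(robot.hand_in())"
```

```text
the job is handed in; nothing more can be done
None
```

The job is done and handed in at about 11 s. I pressed the plunger once to its stop, with the force rising to 21 N and no further travel, and it sprang back. One disc came out, and I pushed it onto the felt pad with the two fingertips set 30 mm apart behind it.

- **Disc:** the last scene picture shows it lying flat, near the pad's centre and wholly inside its edge.
- **Dispenser:** the plunger is up and the remaining discs are still in the tower.
- **Other things on the table:** both markers look undisturbed. I did not re-check the phone, tape roll, cup or signed disc for movement, but no move went near them.
- **Robot:** it stands clear, with the tool about 0.2 m above the table.

Two small disagreements along the way:
- **Tilt:** the tool tilted gradually by up to about 4°, which did not affect the push.
- **Side camera:** in the last side view the arm hides the pad, so the final check rests on the scene camera alone.

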